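Reset the padlocks of the puzzle lockers in reverse order

ROBOT

A 6-joint arm with a two-finger parallel gripper is mounted at the origin on the work surface. World frame = base frame: x ahead of the robot, y to its left, z up, the work surface at z = 0. Lengths are in m, angles in rad, forces in N, time in s.
With the tool pointing down it reaches from about 0.3 to 0.775 m from the base axis. Payload 14.6 kg.
Tool frame: the origin (TCP) lies at the very end of the fingers, on their centre line; the grasp point (between the pads) lies 19 mm behind it; y points along the fingers, x is the direction in which the jaws open and shut, and the axes are right-handed (so a half turn about y gives the same grasp; the last joint's range is limited). The gripper opens to 94 mm and grips with 3 to 60 N. Pads are 16 mm wide; open, the fingers measure 119 mm over their backs; the gripper's body (75 mm by 177 mm) begins 78 mm behind the grasp point.
Start: joints at [1.154, 0.3, 1.521, -0, 1.321, -0.067], TCP at [0.188, 0.517, 0.205] pointing down, gripper open.
Joint ranges: [-3.03, 3.03], [-0.79, 2.21], [0.23, 2.52], [-1.04, 4.18], [0, 3.07], [-2.55, 2.55]. Speed limits (rad/s): [2.22, 2.22, 2.57, 3.14, 3.14, 3.14].

INTERFACE

Orientations are given as [roll, pitch, yaw] about the fixed x, y, z axes, in that order (R = Rz(yaw) Ry(pitch) Rx(roll)).
In Python, from station import get_obs, cams, hand_in gives the robot as it stands. The module is installed in compiled form; this text tells all that it offers.
- The arm moves only by the tool step_arm, never from a script. Its argument "plan" is a list of rows, each an object with "grip": the closure, from -1 (fully open) to 1 (shut), so that 0 is half open; "slide": the shift along the tool's x, y, z in m, a list of three; "spin": the turn about the tool's y in degrees. A call has 1 to 20 rows; each row shifts and turns the commanded pose from where the row before left it, along the tool's axes as they then stand; what a row does not reach is not made up. A row lasts 1/12 s, in which the tool goes at most 41.7 mm and 7.16 degrees, less where a joint would pass 70% of its speed; a pose out of reach is approached as far as the arm can. A call is refused whole if a number of a shift passes 0.0417 or a number of a turn 7.16, either way. A call with a gripper value outside its range is refused whole. The fingers move at their own pace and stop on an object; "force" is the grip in N (left out, the last holds). Time passes only in rows, so rows that do not move let the fingers close. It gives the time, the measured TCP pose, the force and the opening at its end, in the units of the state.
- get_obs(): the state, without advancing time (a new reading comes with each control period).
- cams.camera(name): name is "side" or "top" or "wrist"; returns the picture (384x512x3 uint8, blue, green, red); there is no depth.
- cams.calibration(name): a dict with "K" (3x3 intrinsics, pixels), "k1" (the pictures are not rectified: a ray, as slopes to the right and down, at radius r is drawn at 1 + k1 r^2 times it, then the intrinsics apply), "T" (4x4, takes a point from camera to world coordinates). Camera axes: x right, y up, looking along -z (the intrinsics and any distortion apply to the point x, -y, -z); pixel columns grow to the right and rows downward; lengths in m; the calibration is good to about 2 mm. A picture is of the moment at which its call begins: read the wrist's pose just before it. calibration takes no time and is no camera call; for the wrist camera it gives the pose at the moment of the call.
- hand_in(): hands the job in, once; it reports no verdict.
The state is a dict: "time_s": time; "qpos": joint angles; "joint_vel": joint speeds; "tau": joint torques, N m; "ee_pos": TCP position; "eef_rot": TCP orientation; "force": force on the tool from outside, world axes, zero at the start; "moment": the same for the moment, N m; "grip_width": finger opening in m.
Only numpy, scipy, OpenCV 4.12 (cv2) and the standard library are available. Lean on these libraries where they do the work, as an engineer would, in place of code of your own. Each camera call takes 0.05 s, during which the arm holds its last target.

TASK

The last group left the four padlocks in the return rack (the one with cork pads) in the order they opened them. Move all four to the empty ready rack in the reverse order, so that the padlock at the left end of the return rack ends at the right end of the ready rack and so on, one standing upright on the floor of each bay. Never let a padlock tip over, and leave the other things on the table where they are.

Things in the scene. Friction and masses are not known exactly. Their poses are not given: they have to be found in the camera images.
- square_lock: Padlock standing upright: square brass block. Body 28 mm thick (x), 48 mm wide (y, along the rack), 42 mm high; closed steel shackle above, to 70 mm in all. 0.2 to 0.4 kg, loose. Origin: centre of underside; z up. Grasp across the thickness (close along x), some 30 mm above its base. Starts near the middle of a return rack bay.
- round_lock: Padlock standing upright: round steel disc on edge on a 34 mm wide foot. Body 28 mm thick (x), 52 mm wide (y, along the rack), 52 mm high; closed steel shackle above, to 74 mm in all. 0.2 to 0.4 kg, loose. Origin: centre of underside; z up. Grasp across the thickness (close along x), some 30 mm above its base. Starts near the middle of a return rack bay.
- dial_lock: Padlock standing upright: tall, narrow dark-steel block with three grey number wheels. Body 28 mm thick (x), 34 mm wide (y, along the rack), 60 mm high; closed steel shackle above, to 82 mm in all. 0.2 to 0.4 kg, loose. Origin: centre of underside; z up. Grasp across the thickness (close along x), some 30 mm above its base. Starts near the middle of a return rack bay.
- long_lock: Padlock standing upright: low, wide block of steel layers with a long, wide shackle. Body 28 mm thick (x), 52 mm wide (y, along the rack), 38 mm high; closed steel shackle above, to 85 mm in all. 0.2 to 0.4 kg, loose. Origin: centre of underside; z up. Grasp across the thickness (close along x), some 30 mm above its base. Starts near the middle of a return rack bay.
- return_rack: Plywood rack with a 3 mm cork pad in each bay; the padlocks start on the pads. Fixed board 84 (x) x 320 mm (y), floor 12 mm above its underside; 4 bays centred at x 0, y +112.5, +37.5, -37.5, -112.5 mm. Dividers 10 mm high, 70 mm clear between; lips 6 mm high front and back, 60 mm clear. Origin: centre of underside, on the table; x away from the robot, y to its left, yaw within 0.12 rad.
- ready_rack: Plywood rack with bare bays, empty at the start; nearer or farther than the other. Fixed board 84 (x) x 320 mm (y), floor 12 mm above its underside; 4 bays centred at x 0, y +112.5, +37.5, -37.5, -112.5 mm. Dividers 10 mm high, 70 mm clear between; lips 6 mm high front and back, 60 mm clear. Origin: centre of underside, on the table; x away from the robot, y to its left, yaw within 0.12 rad.
- square_pad: Cork pad, 56 x 64 x 3 mm, fixed on the floor of the return rack bay where the square padlock stands at the start; it stays and marks that padlock's old place. Origin: centre of underside; axes as the rack's.
- round_pad: Cork pad, 56 x 64 x 3 mm, fixed on the floor of the return rack bay where the round padlock stands at the start; it stays and marks that padlock's old place. Origin: centre of underside; axes as the rack's.
- dial_pad: Cork pad, 56 x 64 x 3 mm, fixed on the floor of the return rack bay where the tall narrow padlock stands at the start; it stays and marks that padlock's old place. Origin: centre of underside; axes as the rack's.
- long_pad: Cork pad, 56 x 64 x 3 mm, fixed on the floor of the return rack bay where the long-shackled padlock stands at the start; it stays and marks that padlock's old place. Origin: centre of underside; axes as the rack's.

How it is judged:
By the outcome, as a careful person would: the job done as asked, in the order asked, and still so for the second after the job is handed in, with the robot touching nothing.
It also fails if it takes over 96 s, if anything falls off the work surface, if the arm or the gripper's body presses on something with over 40 N, if the wrist force passes 120 N, or if a joint passes its speed limit or range.

## Working session

There is one attempt and no reset: what is moved stays moved. The work goes in short steps, Python scripts to look and compute and a tool call to move; the robot and the scene stay as the last step left them, time stands still between calls to the robot, and variables do not carry over. Pictures are saved under pics/ and viewed, and the job is handed in when it is done.

Besides the shell and the picture viewer there is one more tool, called after "Request:" by a JSON object that holds its "method" and its "body", one argument or row to a line. step_arm: Moves the arm, as the interface text tells. Its arguments: {"type":"object","properties":{"plan":{"type":"array","items":{"type":"object","properties":{"grip":{"type":"number"},"slide":{"type":"array","items":{"type":"number"}},"spin":{"type":"number"}}}},"force":{"type":"number"}},"required":["plan"]}

```bash
mkdir -p pics; ls
python3 - <<'E'
from station import get_obs,cams
import cv2,json
o=get_obs();print(o)
for n in("top","side"):
    im=cams.camera(n);cv2.imwrite(f"pics/{n}0.png",im)
    print(n,cams.calibration(n))
E
```

```text
pics
{'time_s': 0.0, 'qpos': array([ 1.15439839e+00,  3.00506533e-01,  1.52154111e+00,  2.56162642e-05,
        1.32070645e+00, -6.65956314e-02]), 'joint_vel': array([-1.09678397e-03, -4.96614539e-04, -2.25220919e-07,  1.58322470e-03,
       -1.25315488e-03, -2.47742564e-03]), 'tau': array([ 1.95112414e-03, -5.31812847e+01, -3.52731800e+01,  7.09411665e-02,
        2.43060436e-02, -8.87274109e-05]), 'ee_pos': array([0.1883852 , 0.51646687, 0.2048838 ]), 'eef_rot': array([-1.57069428e+00,  1.15720741e-03,  1.22098773e+00]), 'force': array([ 0.21784471, -0.45119278, -0.44687943]), 'moment': array([ 0.0245603 ,  0.0412388 , -0.01372329]), 'grip_width': 0.09419406980636386}
top {'K': array([[421.46250951,   0.        , 260.67519831],
       [  0.        , 421.46250951, 188.59633279],
       [  0.        ,   0.        ,   1.        ]]), 'k1': -0.07575449373446551, 'T': array([[ 0.02043969,  0.9966775 , -0.07884277,  0.53841992],
       [-0.99967966,  0.01919644, -0.01649466, -0.03338948],
       [-0.01492636,  0.07915466,  0.99675059,  0.68283191],
       [ 0.        ,  0.        ,  0.        ,  1.        ]])}
side {'K': array([[425.46811591,   0.        , 252.6280205 ],
       [  0.        , 425.46811591, 191.56882245],
       [  0.        ,   0.        ,   1.        ]]), 'k1': -0.08445380264347499, 'T': array([[ 0.85079182,  0.36109132, -0.38179358,  0.261058  ],
       [-0.52547767,  0.5774637 , -0.62482709, -0.50536164],
       [-0.0051477 ,  0.73222178,  0.68104682,  0.58487241],
       [ 0.        ,  0.        ,  0.        ,  1.        ]])}
```

View pics/top0.png

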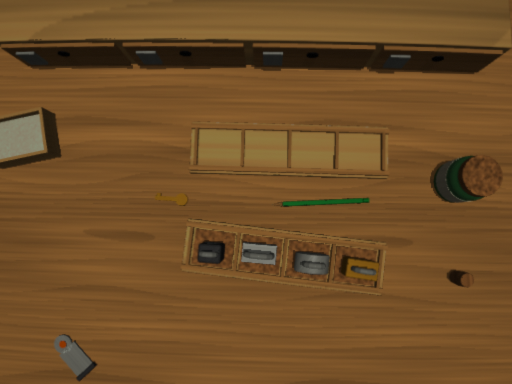

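View pics/side0.png

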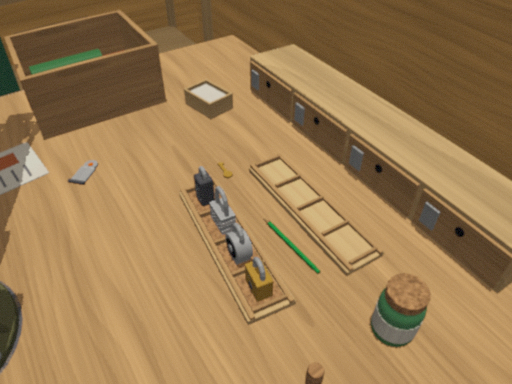

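The near rack holds, from left to right, dial (210,252), long (259,253), round (311,263) and square (362,269). The empty ready rack is beyond it, around (290,150). I'll enlarge both racks to get corner pixels.

Run:
```python
import cv2
im=cv2.imread("pics/top0.png")
a=im[210:300,175:395];b=im[115:185,175:395]
cv2.imwrite("pics/a.png",cv2.resize(a,None,fx=3.6,fy=3.6,interpolation=cv2.INTER_CUBIC))
cv2.imwrite("pics/b.png",cv2.resize(b,None,fx=3.6,fy=3.6,interpolation=cv2.INTER_CUBIC))
```

```text
(no output)
```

View pics/a.png

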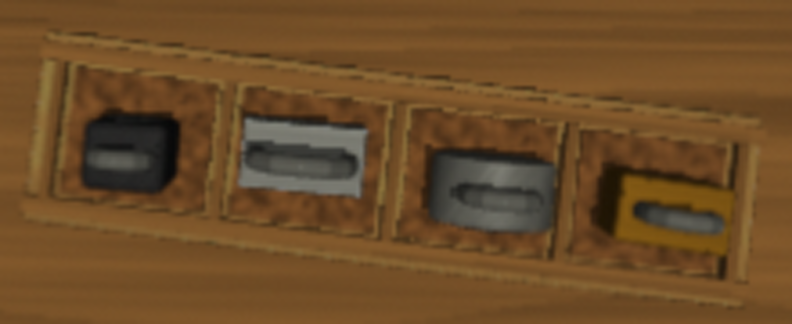

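View pics/b.png

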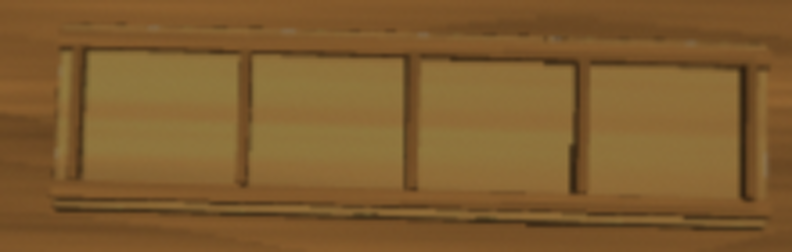

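```bash
cat > h.py <<'E'
import numpy as np,cv2,pickle
from scipy.optimize import least_squares
def cal(n):
    from station import cams
    return cams.calibration(n)
def proj(c,P):
    P=np.atleast_2d(P).astype(float);T=c["T"];q=(P-T[:3,3])@T[:3,:3]
    s=np.c_[q[:,0]/-q[:,2],-q[:,1]/-q[:,2]];r2=(s**2).sum(1,keepdims=True)
    s=s*(1+c["k1"]*r2);K=c["K"];return np.c_[s[:,0]*K[0,0]+K[0,2],s[:,1]*K[1,1]+K[1,2]]
def unproj(c,uv,z):
    K=c["K"];uv=np.atleast_2d(uv).astype(float)
    d=(uv-[K[0,2],K[1,2]])/[K[0,0],K[1,1]];s=d.copy()
    for _ in range(20): s=d/(1+c["k1"]*(s**2).sum(1,keepdims=True))
    D=np.c_[s[:,0],-s[:,1],-np.ones(len(s))]@c["T"][:3,:3].T;o=c["T"][:3,3]
    return o+D*((z-o[2])/D[:,2])[:,None]
def rt(p,L):
    L=np.atleast_2d(L).astype(float);c,s=np.cos(p[2]),np.sin(p[2])
    return np.c_[p[0]+c*L[:,0]-s*L[:,1],p[1]+s*L[:,0]+c*L[:,1],L[:,2]]
def draw(im,c,P,col=(255,0,255),close=True):
    for i in range(len(P)-(0 if close else 1)):
        a,b=P[i],P[(i+1)%len(P)];q=proj(c,[a,b]);q=np.round(q*16).astype(int)
        cv2.line(im,tuple(map(int,q[0])),tuple(map(int,q[1])),col,1,cv2.LINE_AA,4)
def drawrack(im,c,p,col=(255,0,255)):
    for x,y,z in((.042,.16,.018),(.03,.16,.018)):
        draw(im,c,rt(p,[[x,y,z],[-x,y,z],[-x,-y,z],[x,-y,z]]),col)
    for y in(.075,0,-.075): draw(im,c,rt(p,[[.03,y,.022],[-.03,y,.022]]),col,False)
E
python3 - <<'E'
from h import *
c=cal("top")
A=np.array([[232,84],[215,215],[400,103],[388,238],[568,124],[559,260]])/3.6+[175,210]
B=np.array([[245,50],[243,186],[411,55],[411,190],[583,62],[578,194]])/3.6+[175,115]
L=np.array([[s*.030,y,.022] for y in(.075,0,-.075) for s in(1,-1)])
im=cv2.imread("pics/top0.png");S={}
for n,uv,x0 in(("ret",A,.5),("rdy",B,.65)):
    r=least_squares(lambda p:(proj(c,rt(p,L))-uv).ravel(),[x0,0,0]);S[n]=r.x;print(n,r.x.round(4),r.fun.round(1))
big=cv2.resize(im[110:300,175:395],None,fx=3.6,fy=3.6,interpolation=cv2.INTER_CUBIC)
c2=dict(c);K=c["K"].copy();K[0,2]-=175-.36;K[1,2]-=110-.36;K[:2]*=3.6;c2["K"]=K
for n in S: drawrack(big,c2,S[n])
cv2.imwrite("pics/ov.png",big)
a=lambda q:np.array(q)/3.6+[175,210]
for n,q,z in(("sq",[[622,172],[735,190],[727,253],[615,238]],.057),("long",[[243,120],[366,128],[361,197],[240,185]],.053),
 ("dialsh",[[88,159],[150,159]],.095),("longsh",[[247,160],[357,166]],.098),("roundsh",[[453,195],[543,203]],.087),("sqsh",[[635,212],[723,222]],.083)):
    w=unproj(c,a(q),z);print(n,w.round(3).tolist(),w.mean(0).round(4))
print("cab",unproj(c,[[130,42],[130,68],[380,45],[380,70]],.08).round(3),unproj(c,[[130,68],[380,70]],0).round(3))
E
```

```text
ret [ 0.4841 -0.0614 -0.0985] [-0.6 -0.9 -0.6  1.1  0.4 -0.4 -0.7  0.6  1.6 -0.6 -0.2  0.2]
rdy [ 0.6545 -0.0667 -0.0096] [-0.3  0.3 -1.  -0.2  0.7  0.1 -0.2  0.  -0.  -0.5  0.9  0.3]
sq [[0.488, -0.153, 0.057], [0.482, -0.2, 0.057], [0.456, -0.197, 0.057], [0.461, -0.151, 0.057]] [ 0.4717 -0.1754  0.057 ]
long [[0.506, 0.002, 0.053], [0.504, -0.048, 0.053], [0.476, -0.047, 0.053], [0.479, 0.003, 0.053]] [ 0.4912 -0.0225  0.053 ]
dialsh [[0.492, 0.06, 0.095], [0.492, 0.036, 0.095]] [0.4922 0.0476 0.095 ]
longsh [[0.493, -0.002, 0.098], [0.492, -0.044, 0.098]] [ 0.4925 -0.0231  0.098 ]
roundsh [[0.48, -0.082, 0.087], [0.478, -0.117, 0.087]] [ 0.4792 -0.0995  0.087 ]
sqsh [[0.475, -0.154, 0.083], [0.471, -0.188, 0.083]] [ 0.473  -0.1711  0.083 ]
cab [[ 0.804  0.178  0.08 ]
 [ 0.763  0.176  0.08 ]
 [ 0.804 -0.197  0.08 ]
 [ 0.766 -0.196  0.08 ]] [[ 0.793  0.204  0.   ]
 [ 0.796 -0.218  0.   ]]
```

View pics/ov.png

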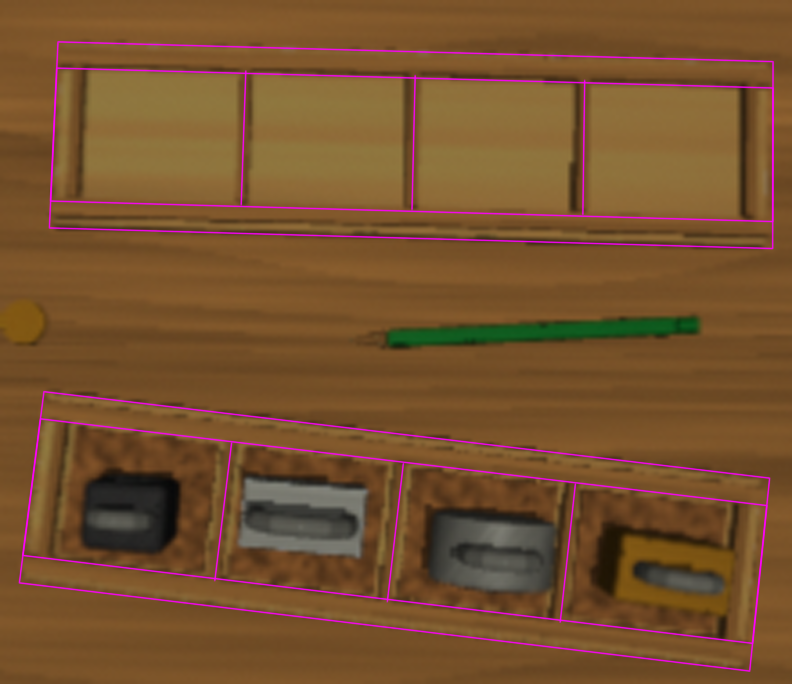

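The fitted racks overlay well: return rack (0.484, -0.061, yaw -0.099) and ready rack (0.654, -0.067, yaw -0.010). I'll turn the tool first, then hover over the return rack for a closer look.

Request:
{"method": "step_arm", "body": {
  "plan": [
    {"grip": -1,"slide": [0,0,0],"spin": 6.87},
    {"grip": -1,"slide": [0,0,0],"spin": 6.87},
    {"grip": -1,"slide": [0,0,0],"spin": 6.87},
    {"grip": -1,"slide": [0,0,0],"spin": 6.87},
    {"grip": -1,"slide": [0,0,0],"spin": 6.87},
    {"grip": -1,"slide": [0,0,0],"spin": 6.87},
    {"grip": -1,"slide": [0,0,0],"spin": 6.87},
    {"grip": -1,"slide": [0,0,0],"spin": 6.87},
    {"grip": -1,"slide": [0,0,0],"spin": 6.87},
    {"grip": -1,"slide": [0,0,0],"spin": 6.87},
    {"grip": -1,"slide": [0,0,0],"spin": 6.87},
    {"grip": -1,"slide": [0,0,0],"spin": 0}
  ],
  "force": 30
}}

```text
time_s: 1.1
ee_pos: [0.1884, 0.5166, 0.2051]
eef_rot: [-1.571, 0.0, -0.104]
force: [0.1, 0.9, -0.8]
grip_width: 0.0943
```

Request:
{"method": "step_arm", "body": {
  "plan": [
    {"grip": -1,"slide": [0.0246,0,-0.031],"spin": 0},
    {"grip": -1,"slide": [0.0246,0,-0.031],"spin": 0},
    {"grip": -1,"slide": [0.0246,0,-0.031],"spin": 0},
    {"grip": -1,"slide": [0.0246,0,-0.031],"spin": 0},
    {"grip": -1,"slide": [0.0246,0,-0.031],"spin": 0},
    {"grip": -1,"slide": [0.0246,0,-0.031],"spin": 0},
    {"grip": -1,"slide": [0.0246,0,-0.031],"spin": 0},
    {"grip": -1,"slide": [0.0246,0,-0.031],"spin": 0},
    {"grip": -1,"slide": [0.0246,0,-0.031],"spin": 0},
    {"grip": -1,"slide": [0.0246,0,-0.031],"spin": 0},
    {"grip": -1,"slide": [0.0246,0,-0.031],"spin": 0},
    {"grip": -1,"slide": [0.0246,0,-0.031],"spin": 0},
    {"grip": -1,"slide": [0.0246,0,-0.031],"spin": 0},
    {"grip": -1,"slide": [0.0246,0,-0.031],"spin": 0},
    {"grip": -1,"slide": [0,0,0],"spin": 0},
    {"grip": -1,"slide": [0,0,0],"spin": 0}
  ]
}}

```text
time_s: 2.43
ee_pos: [0.4891, 0.0497, 0.2049]
eef_rot: [-1.571, 0.001, -0.097]
force: [-0.8, -0.6, -0.6]
grip_width: 0.0941
```

Run:
```python
from station import get_obs,cams
import cv2,pickle
o=get_obs();c=cams.calibration("wrist");im=cams.camera("wrist")
print(o["time_s"],o["ee_pos"],o["eef_rot"]);print(c["T"].round(3))
cv2.imwrite("pics/w1.png",cv2.resize(im,None,fx=1.5,fy=1.5));pickle.dump((c,im),open("w1.pkl","wb"))
```

```text
2.4333 [0.48910633 0.04969784 0.20491559] [-1.57086737e+00  1.06110468e-03 -9.72150405e-02]
[[ 0.995  0.093  0.026  0.496]
 [-0.097  0.964  0.247  0.121]
 [-0.002 -0.248  0.969  0.385]
 [ 0.     0.     0.     1.   ]]
```

View pics/w1.png

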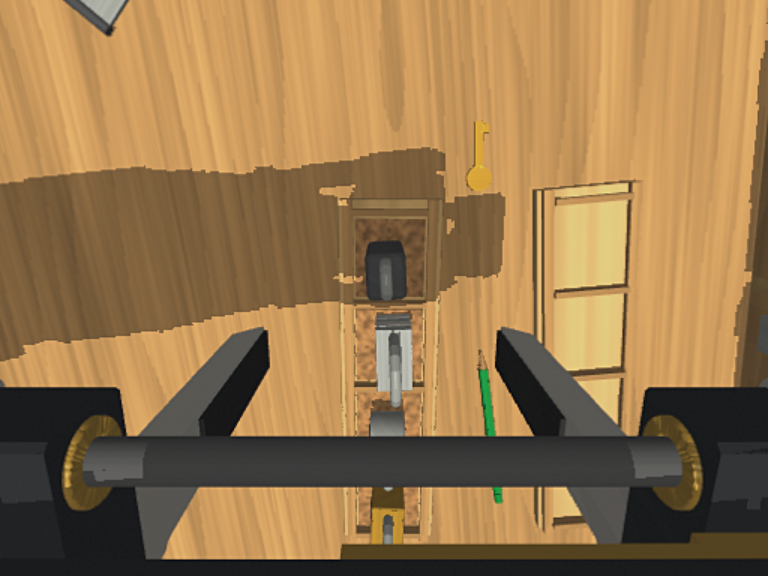

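The wrist view shows the dial lock at (386,270) and the long lock at (394,355), both upright between the fingers in x. I'll overlay the model boxes on it.

```bash
cat >> h.py <<'E'
DIM={"dial":(.034,.060,.082),"long":(.052,.038,.085),"round":(.052,.052,.074),"square":(.048,.042,.070)}
def drawlock(im,c,n,p,zb,col=(0,255,0)):
    w,h,H=DIM[n];a,b=.014,w/2
    if n=="round": draw(im,c,rt(p,[[s*a,b*np.cos(t),zb+.026+.026*np.sin(t)] for s in(1,) for t in np.linspace(0,6.28,24)]),col);draw(im,c,rt(p,[[-a,b*np.cos(t),zb+.026+.026*np.sin(t)] for t in np.linspace(0,6.28,24)]),col)
    else:
        for z in(zb+h,zb): draw(im,c,rt(p,[[a,b,z],[-a,b,z],[-a,-b,z],[a,-b,z]]),col)
    draw(im,c,rt(p,[[0,.01,zb+H],[0,-.01,zb+H]]),(0,0,255),False)
def crop(im,c,x0,y0,x1,y1,f):
    big=cv2.resize(im[y0:y1,x0:x1],None,fx=f,fy=f,interpolation=cv2.INTER_CUBIC)
    c2=dict(c);K=c["K"].copy();K[0,2]-=x0;K[1,2]-=y0;K[:2]*=f;K[0,2]+=(f-1)/2;K[1,2]+=(f-1)/2;c2["K"]=K
    return big,c2
RET=np.array([.4841,-.0614,-.0985]);RDY=np.array([.6545,-.0667,-.0096])
E
python3 - <<'E'
from h import *
c,im=pickle.load(open("w1.pkl","rb"))
big,c2=crop(im,c,210,125,310,285,3.7)
raw=big.copy()
drawrack(big,c2,RET)
drawlock(big,c2,"dial",(.492,.048,-.06),.015);drawlock(big,c2,"long",(.4915,-.0225,-.05),.015)
cv2.imwrite("pics/w1o.png",np.hstack([raw,big]))
E
```

```text
(no output)
```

View pics/w1o.png

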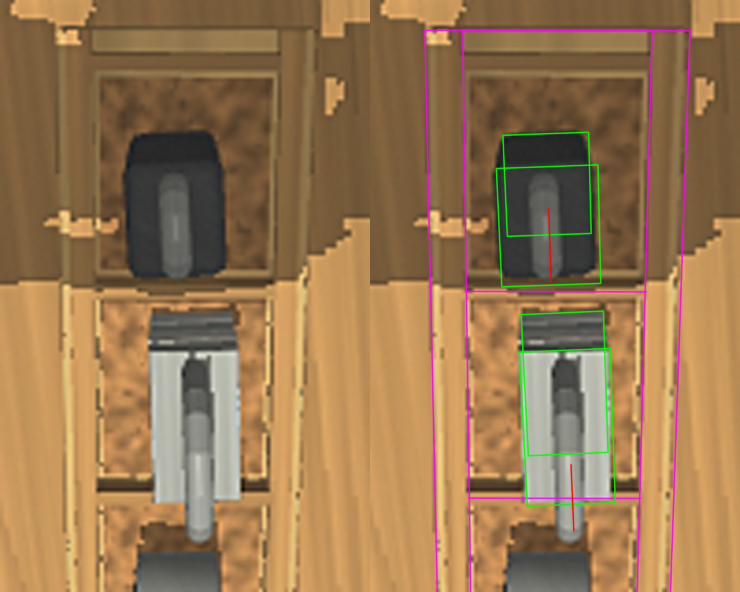

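The boxes agree to about 2 mm. I'll lower onto the dial lock now.

Request:
{"method": "step_arm", "body": {
  "plan": [
    {"grip": -0.28,"slide": [0.002,0,0],"spin": -0.7},
    {"grip": -0.28,"slide": [0,0.03,0],"spin": 0},
    {"grip": -0.28,"slide": [0,0.03,0],"spin": 0},
    {"grip": -0.28,"slide": [0,0.03,0],"spin": 0},
    {"grip": -0.28,"slide": [0,0.03,0],"spin": 0},
    {"grip": -0.28,"slide": [0,0.03,0],"spin": 0},
    {"grip": -0.28,"slide": [0,0.019,0],"spin": 0},
    {"grip": -0.28,"slide": [0,0.01,0],"spin": 0},
    {"grip": -0.28,"slide": [0,0,0],"spin": 0},
    {"grip": 1,"slide": [0,0,0],"spin": 0},
    {"grip": 1,"slide": [0,0,0],"spin": 0},
    {"grip": 1,"slide": [0,0,0],"spin": 0},
    {"grip": 1,"slide": [0,0,0],"spin": 0},
    {"grip": 1,"slide": [0,0,0],"spin": 0},
    {"grip": 1,"slide": [0,0,0],"spin": 0},
    {"grip": 1,"slide": [0,0,0],"spin": 0},
    {"grip": 1,"slide": [0,0,0],"spin": 0}
  ],
  "force": 30
}}

```text
time_s: 3.9
ee_pos: [0.4912, 0.0509, 0.0271]
eef_rot: [-1.571, -0.001, -0.086]
force: [-0.4, 0.3, 6.8]
grip_width: 0.0277
```

Request:
{"method": "step_arm", "body": {
  "plan": [
    {"grip": 1,"slide": [0,-0.01,0],"spin": 0},
    {"grip": 1,"slide": [0,-0.02,0],"spin": 0},
    {"grip": 1,"slide": [0,0,0],"spin": 0},
    {"grip": 1,"slide": [0,0,0],"spin": 0}
  ]
}}

```text
time_s: 4.23
ee_pos: [0.4911, 0.0509, 0.057]
eef_rot: [-1.571, -0.002, -0.086]
force: [0.2, 0.3, -3.6]
grip_width: 0.0279
```

Run:
```python
from station import get_obs,cams
import cv2
o=get_obs();print(o["time_s"],o["ee_pos"],o["eef_rot"],o["force"],o["moment"])
a=cams.camera("wrist");b=cams.camera("side")
cv2.imwrite("pics/w2.png",a);cv2.imwrite("pics/s2.png",cv2.resize(b[120:330,150:400],None,fx=3,fy=2.85))
```

```text
4.2333 [0.49113266 0.05087811 0.05701809] [-1.57059997 -0.00162185 -0.08576195] [ 0.16688984  0.284799   -3.64898606] [-0.11562682  0.05333691 -0.01695757]
```

View pics/s2.png

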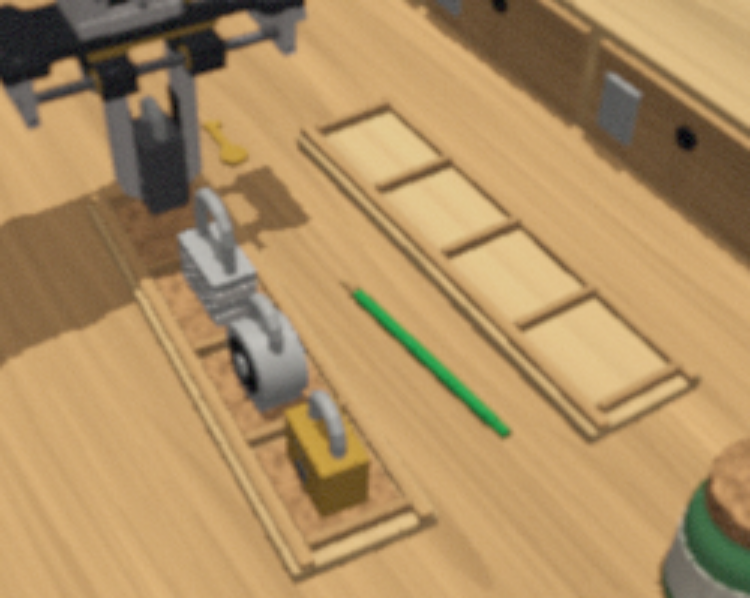

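View pics/w2.png

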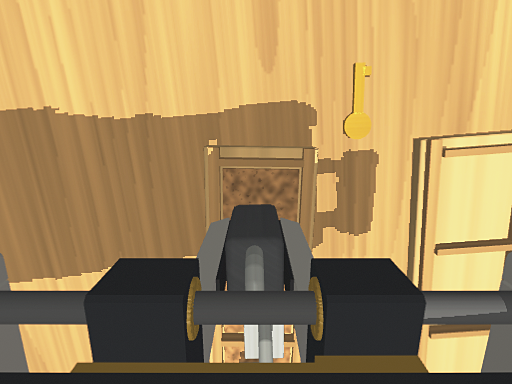

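Dial is held upright; side view shows it clear of its pad. I'll carry it to over the ready rack's right bay.

Request:
{"method": "step_arm", "body": {
  "plan": [
    {"grip": 1,"slide": [0,-0.028,0],"spin": -1.45},
    {"grip": 1,"slide": [0,-0.028,0],"spin": -1.45},
    {"grip": 1,"slide": [0,-0.027,0],"spin": -1.45},
    {"grip": 1,"slide": [0.0204,0,-0.0284],"spin": 0},
    {"grip": 1,"slide": [0.0204,0,-0.0284],"spin": 0},
    {"grip": 1,"slide": [0.0204,0,-0.0284],"spin": 0},
    {"grip": 1,"slide": [0.0204,0,-0.0284],"spin": 0},
    {"grip": 1,"slide": [0.0204,0,-0.0284],"spin": 0},
    {"grip": 1,"slide": [0.0204,0,-0.0284],"spin": 0},
    {"grip": 1,"slide": [0.0204,0,-0.0284],"spin": 0},
    {"grip": 1,"slide": [0.0204,0,-0.0284],"spin": 0},
    {"grip": 1,"slide": [0,0,0],"spin": 0},
    {"grip": 1,"slide": [0,0,0],"spin": 0}
  ]
}}

```text
time_s: 5.42
ee_pos: [0.6514, -0.179, 0.1369]
eef_rot: [-1.57, 0.003, -0.012]
force: [0.1, 0.3, -3.4]
grip_width: 0.0278
```

Run:
```python
from station import get_obs,cams
from h import *
o=get_obs();print(o["time_s"],o["ee_pos"],o["eef_rot"],o["force"])
c=cams.calibration("wrist");a=cams.camera("wrist")
big,c2=crop(a,c,0,0,512,384,1.5);drawrack(big,c2,RDY);drawrack(big,c2,RET)
cv2.imwrite("pics/w3.png",big)
```

```text
5.4167 [ 0.65139639 -0.17904084  0.13689174] [-1.56978103  0.00298165 -0.01167623] [ 0.10111051  0.34152146 -3.42442113]
```

View pics/w3.png

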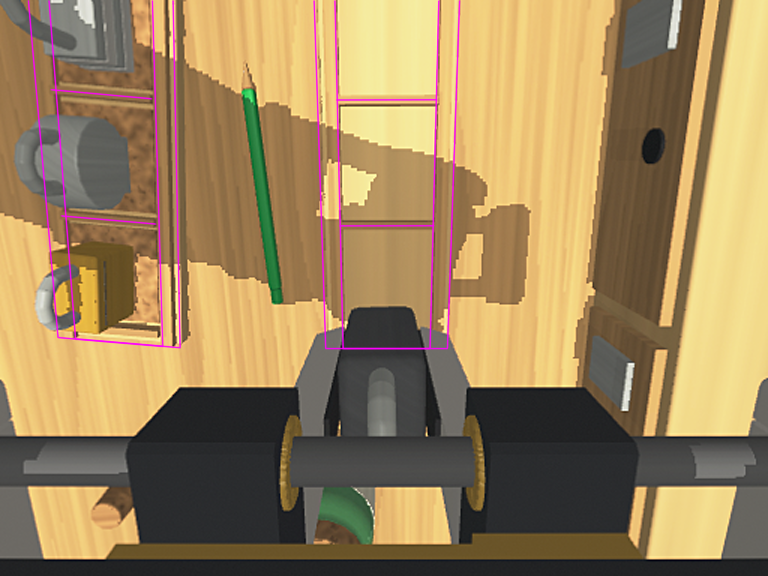

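The overlay matches the ready rack to about 1 mm. Lowering.

Request:
{"method": "step_arm", "body": {
  "plan": [
    {"grip": 1,"slide": [0.002,0.0214,0],"spin": 0},
    {"grip": 1,"slide": [0,0.0214,0],"spin": 0},
    {"grip": 1,"slide": [0,0.0214,0],"spin": 0},
    {"grip": 1,"slide": [0,0.0214,0],"spin": 0},
    {"grip": 1,"slide": [0,0.0214,0],"spin": 0},
    {"grip": 1,"slide": [0,0.003,0],"spin": 0},
    {"grip": 1,"slide": [0,0.0015,0],"spin": 0},
    {"grip": 1,"slide": [0,0.001,0],"spin": 0},
    {"grip": 1,"slide": [0,0,0],"spin": 0},
    {"grip": 1,"slide": [0,0,0],"spin": 0}
  ]
}}

```text
time_s: 6.3
ee_pos: [0.6543, -0.1779, 0.0284]
eef_rot: [-1.571, -0.002, -0.01]
force: [0.2, -0.2, -3.4]
grip_width: 0.0279
```

Request:
{"method": "step_arm", "body": {
  "plan": [
    {"grip": 1,"slide": [0,0.002,0],"spin": 0},
    {"grip": 1,"slide": [0,0.0015,0],"spin": 0},
    {"grip": 1,"slide": [0,0,0],"spin": 0},
    {"grip": 1,"slide": [0,0,0],"spin": 0}
  ]
}}

```text
time_s: 6.63
ee_pos: [0.6541, -0.1781, 0.0241]
eef_rot: [-1.571, -0.001, -0.01]
force: [-0.4, -0.2, 3.1]
grip_width: 0.0281
```

It has touched down (force rose by 6.5 N). Opening and rising.

Request:
{"method": "step_arm", "body": {
  "plan": [
    {"grip": -0.28,"slide": [0,0,0],"spin": 0},
    {"grip": -0.28,"slide": [0,0,0],"spin": 0},
    {"grip": -0.28,"slide": [0,0,0],"spin": 0},
    {"grip": -0.28,"slide": [0,0,0],"spin": 0},
    {"grip": -0.28,"slide": [0,0,0],"spin": 0},
    {"grip": -0.28,"slide": [0,0,0],"spin": 0},
    {"grip": -0.28,"slide": [0,-0.02,0],"spin": 0},
    {"grip": -0.28,"slide": [0,-0.03,0],"spin": 0},
    {"grip": -0.28,"slide": [0,-0.035,0],"spin": 0},
    {"grip": -0.28,"slide": [0,-0.035,0],"spin": 0},
    {"grip": -0.28,"slide": [0,-0.035,0],"spin": 0},
    {"grip": -0.28,"slide": [0,0,0],"spin": 0}
  ]
}}

```text
time_s: 7.63
ee_pos: [0.6559, -0.1786, 0.1867]
eef_rot: [-1.574, -0.01, -0.01]
force: [0.5, 0.9, 0.8]
grip_width: 0.06
```

Run:
```python
from station import get_obs,cams
from h import *
o=get_obs();print(o["time_s"],o["ee_pos"],o["eef_rot"],o["force"])
a=cams.camera("wrist");b=cams.camera("side")
cv2.imwrite("pics/w4.png",np.hstack([a[::2,::2],cv2.resize(b,None,fx=1,fy=1)[::1,:][:384,:][96:288,128:384+128]]))
cv2.imwrite("pics/s4.png",b)
```

```text
7.6333 [ 0.65587347 -0.17859154  0.18669125] [-1.57414031 -0.01041841 -0.0097555 ] [0.4743748  0.89344253 0.81813052]
```

View pics/s4.png

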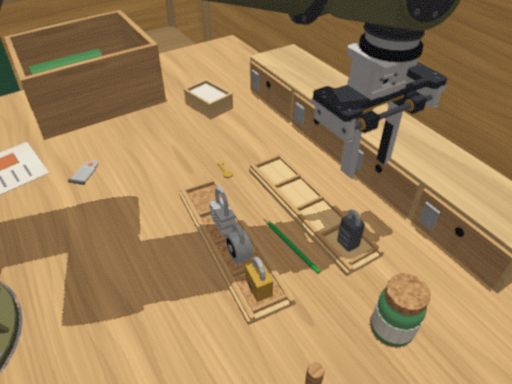

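Dial stands upright in the right bay (350,232). Next is the long lock.

Request:
{"method": "step_arm", "body": {
  "plan": [
    {"grip": -0.28,"slide": [-0.0208,0,0.0194],"spin": 0},
    {"grip": -0.28,"slide": [-0.0208,0,0.0194],"spin": 0},
    {"grip": -0.28,"slide": [-0.0208,0,0.0194],"spin": 0},
    {"grip": -0.28,"slide": [-0.0208,0,0.0194],"spin": 0},
    {"grip": -0.28,"slide": [-0.0208,0,0.0194],"spin": 0},
    {"grip": -0.28,"slide": [-0.0208,0,0.0194],"spin": 0},
    {"grip": -0.28,"slide": [-0.0208,0,0.0194],"spin": 0},
    {"grip": -0.28,"slide": [-0.0208,0,0.0194],"spin": 0},
    {"grip": -0.28,"slide": [0,0,0],"spin": 2.6},
    {"grip": -0.28,"slide": [0,0,0],"spin": 0},
    {"grip": -0.28,"slide": [0,0,0],"spin": 0}
  ]
}}

```text
time_s: 8.65
ee_pos: [0.4887, -0.0211, 0.1776]
eef_rot: [-1.571, 0.001, -0.054]
force: [0.5, -0.7, -0.5]
grip_width: 0.0606
```

Run:
```python
from station import get_obs,cams
from h import *
o=get_obs();print(o["time_s"],o["ee_pos"],o["eef_rot"],o["force"])
c=cams.calibration("wrist");a=cams.camera("wrist")
big,c2=crop(a,c,150,90,370,300,3.4/1.25);raw=big.copy()
drawlock(big,c2,"long",(.4913,-.0218,-.055),.015)
drawlock(big,c2,"round",(.479,-.0985,-.06),.015)
cv2.imwrite("pics/w5.png",big)
```

```text
8.65 [ 0.48868127 -0.02111619  0.17759397] [-1.57080459e+00  1.33036924e-03 -5.38985833e-02] [ 0.50618299 -0.717931   -0.51423546]
```

View pics/w5.png

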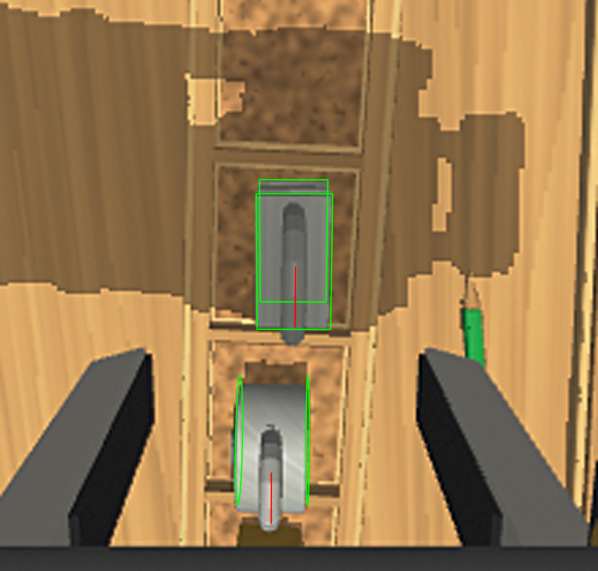

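Model boxes match both the long and round locks. Lowering.

Request:
{"method": "step_arm", "body": {
  "plan": [
    {"grip": -0.28,"slide": [0.0025,0,-0.0005],"spin": 0},
    {"grip": -0.28,"slide": [0,0.03,0],"spin": 0},
    {"grip": -0.28,"slide": [0,0.03,0],"spin": 0},
    {"grip": -0.28,"slide": [0,0.03,0],"spin": 0},
    {"grip": -0.28,"slide": [0,0.03,0],"spin": 0},
    {"grip": -0.28,"slide": [0,0.02,0],"spin": 0},
    {"grip": -0.28,"slide": [0,0.01,0],"spin": 0},
    {"grip": -0.28,"slide": [0,0,0],"spin": 0},
    {"grip": 1,"slide": [0,0,0],"spin": 0},
    {"grip": 1,"slide": [0,0,0],"spin": 0},
    {"grip": 1,"slide": [0,0,0],"spin": 0},
    {"grip": 1,"slide": [0,0,0],"spin": 0},
    {"grip": 1,"slide": [0,0,0],"spin": 0},
    {"grip": 1,"slide": [0,0,0],"spin": 0},
    {"grip": 1,"slide": [0,0,0],"spin": 0}
  ]
}}

```text
time_s: 9.95
ee_pos: [0.4916, -0.0218, 0.0291]
eef_rot: [-1.571, -0.001, -0.055]
force: [-1.8, -0.1, 6.1]
grip_width: 0.0278
```

Request:
{"method": "step_arm", "body": {
  "plan": [
    {"grip": 1,"slide": [0,-0.01,0],"spin": 0},
    {"grip": 1,"slide": [0,-0.02,0],"spin": 0},
    {"grip": 1,"slide": [0,0,0],"spin": 0},
    {"grip": 1,"slide": [0,0,0],"spin": 0}
  ]
}}

```text
time_s: 10.28
ee_pos: [0.4918, -0.0218, 0.0591]
eef_rot: [-1.571, -0.002, -0.055]
force: [0.4, 0.4, -2.0]
grip_width: 0.0277
```

Request:
{"method": "step_arm", "body": {
  "plan": [
    {"grip": 1,"slide": [0,-0.03,0],"spin": -1.3},
    {"grip": 1,"slide": [0,-0.03,0],"spin": -1.3},
    {"grip": 1,"slide": [0,-0.03,0],"spin": 0},
    {"grip": 1,"slide": [0.0272,0,-0.0135],"spin": 0},
    {"grip": 1,"slide": [0.0272,0,-0.0135],"spin": 0},
    {"grip": 1,"slide": [0.0272,0,-0.0135],"spin": 0},
    {"grip": 1,"slide": [0.0272,0,-0.0135],"spin": 0},
    {"grip": 1,"slide": [0.0272,0,-0.0135],"spin": 0},
    {"grip": 1,"slide": [0.0272,0,-0.0135],"spin": 0},
    {"grip": 1,"slide": [0,0,0],"spin": 0},
    {"grip": 1,"slide": [0,0,0],"spin": 0},
    {"grip": 1,"slide": [0,0,0],"spin": 0}
  ]
}}

```text
time_s: 11.28
ee_pos: [0.653, -0.104, 0.1471]
eef_rot: [-1.57, 0.002, -0.01]
force: [0.2, -0.0, -2.8]
grip_width: 0.0277
```

Run:
```python
from station import get_obs,cams
from h import *
o=get_obs();print(o["time_s"],o["ee_pos"],o["eef_rot"],o["force"])
c=cams.calibration("wrist");a=cams.camera("wrist")
big,c2=crop(a,c,0,0,512,384,1.5);drawrack(big,c2,RDY)
cv2.imwrite("pics/w6.png",big)
```

```text
11.2833 [ 0.65300119 -0.1039823   0.14712121] [-1.5703184   0.00201123 -0.00972779] [ 0.16356494 -0.01335201 -2.77619938]
```

View pics/w6.png

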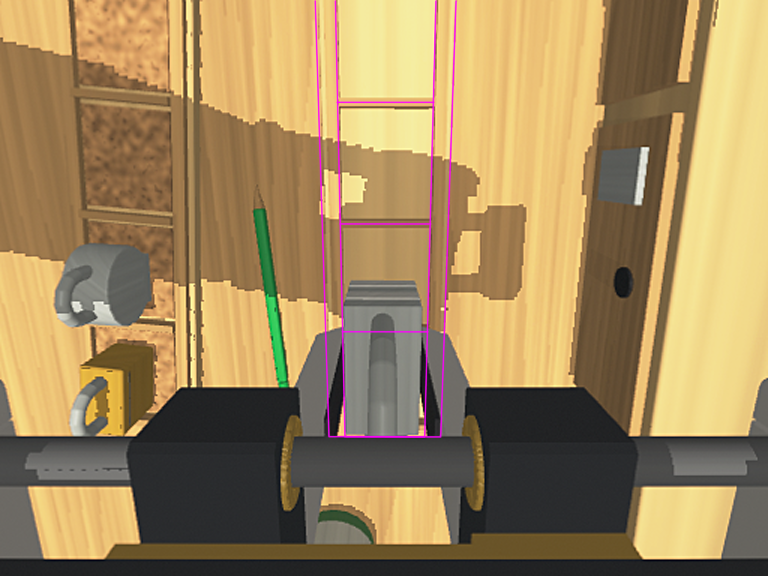

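Long lock is aligned over the second bay from the right. Lowering.

Request:
{"method": "step_arm", "body": {
  "plan": [
    {"grip": 1,"slide": [0.001,0.0235,0],"spin": 0},
    {"grip": 1,"slide": [0,0.0235,0],"spin": 0},
    {"grip": 1,"slide": [0,0.0235,0],"spin": 0},
    {"grip": 1,"slide": [0,0.0235,0],"spin": 0},
    {"grip": 1,"slide": [0,0.0195,0],"spin": 0},
    {"grip": 1,"slide": [0,0.003,0],"spin": 0},
    {"grip": 1,"slide": [0,0.001,0],"spin": 0},
    {"grip": 1,"slide": [0,0,0],"spin": 0},
    {"grip": 1,"slide": [0,0,0],"spin": 0}
  ]
}}

```text
time_s: 12.08
ee_pos: [0.6554, -0.1043, 0.0328]
eef_rot: [-1.571, -0.002, -0.01]
force: [0.4, -0.1, -2.6]
grip_width: 0.0276
```

Request:
{"method": "step_arm", "body": {
  "plan": [
    {"grip": 1,"slide": [-0.001,0.003,0],"spin": 0},
    {"grip": 1,"slide": [0,0.002,0],"spin": 0},
    {"grip": 1,"slide": [0,0.001,0],"spin": 0},
    {"grip": 1,"slide": [0,0,0],"spin": 0},
    {"grip": 1,"slide": [0,0,0],"spin": 0}
  ]
}}

```text
time_s: 12.5
ee_pos: [0.6539, -0.1044, 0.0261]
eef_rot: [-1.571, -0.001, -0.01]
force: [-3.4, 0.7, 6.0]
grip_width: 0.0279
```

It has touched down (+8.6 N). Releasing and rising.

Request:
{"method": "step_arm", "body": {
  "plan": [
    {"grip": -0.28,"slide": [0,0,0],"spin": 0},
    {"grip": -0.28,"slide": [0,0,0],"spin": 0},
    {"grip": -0.28,"slide": [0,0,0],"spin": 0},
    {"grip": -0.28,"slide": [0,0,0],"spin": 0},
    {"grip": -0.28,"slide": [0,0,0],"spin": 0},
    {"grip": -0.28,"slide": [0,0,0],"spin": 0},
    {"grip": -0.28,"slide": [0,-0.02,0],"spin": 0},
    {"grip": -0.28,"slide": [0,-0.03,0],"spin": 0},
    {"grip": -0.28,"slide": [0,-0.035,0],"spin": 0},
    {"grip": -0.28,"slide": [0,-0.035,0],"spin": 0},
    {"grip": -0.28,"slide": [0,-0.03,0],"spin": 0},
    {"grip": -0.28,"slide": [0,0,0],"spin": 0},
    {"grip": -0.28,"slide": [0,0,0],"spin": 0}
  ]
}}

```text
time_s: 13.58
ee_pos: [0.6543, -0.1044, 0.1766]
eef_rot: [-1.571, -0.003, -0.01]
force: [-0.6, -0.3, -0.3]
grip_width: 0.0603
```

Run:
```python
from station import get_obs,cams
from h import *
o=get_obs();print(o["time_s"],o["ee_pos"],o["eef_rot"],o["force"])
b=cams.camera("side")
cv2.imwrite("pics/s7.png",b)
```

```text
13.5833 [ 0.65430499 -0.10442383  0.17660466] [-1.57146821 -0.00311194 -0.00974992] [-0.55273881 -0.28641412 -0.32434195]
```

View pics/s7.png

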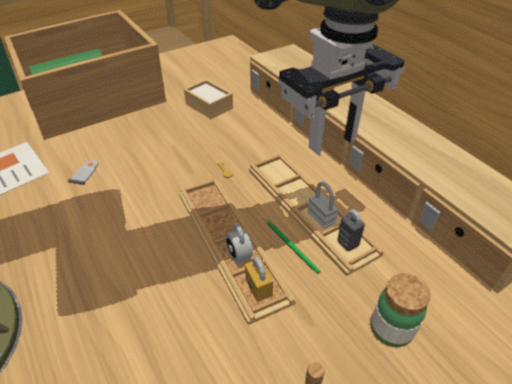

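Long is upright at (322,210), next to dial. Now the round lock.

Request:
{"method": "step_arm", "body": {
  "plan": [
    {"grip": -0.28,"slide": [-0.0292,0,0.0007],"spin": 0},
    {"grip": -0.28,"slide": [-0.0292,0,0.0007],"spin": 0},
    {"grip": -0.28,"slide": [-0.0292,0,0.0007],"spin": 0},
    {"grip": -0.28,"slide": [-0.0292,0,0.0007],"spin": 0},
    {"grip": -0.28,"slide": [-0.0292,0,0.0007],"spin": 0},
    {"grip": -0.28,"slide": [-0.0292,0,0.0007],"spin": 0},
    {"grip": -0.28,"slide": [0,0,0],"spin": 2.9},
    {"grip": -0.28,"slide": [0,0,0],"spin": 0},
    {"grip": -0.28,"slide": [0,0,0],"spin": 0}
  ]
}}

```text
time_s: 14.38
ee_pos: [0.4785, -0.0984, 0.1741]
eef_rot: [-1.571, 0.001, -0.059]
force: [0.2, -0.5, -1.0]
grip_width: 0.0603
```

Run:
```python
from station import get_obs,cams
from h import *
o=get_obs();print(o["time_s"],o["ee_pos"],o["eef_rot"],o["force"])
c=cams.calibration("wrist");a=cams.camera("wrist")
big,c2=crop(a,c,150,90,370,300,3.4/1.25);raw=big.copy()
drawlock(big,c2,"round",(.479,-.0985,-.06),.015)
drawlock(big,c2,"square",(.472,-.1735,-.12),.015)
cv2.imwrite("pics/w8.png",big)
```

```text
14.3833 [ 0.4785105  -0.09839731  0.17413762] [-1.57050871e+00  1.18908733e-03 -5.94751819e-02] [ 0.16068635 -0.49253972 -0.96981057]
```

View pics/w8.png

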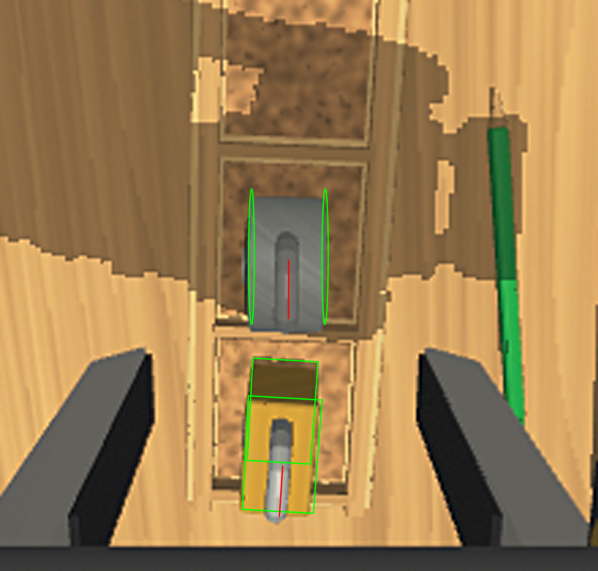

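Round matches in x and sits about 1.5–2 mm further right. Lowering.

Request:
{"method": "step_arm", "body": {
  "plan": [
    {"grip": -0.28,"slide": [0.0005,0,-0.0018],"spin": 0},
    {"grip": -0.28,"slide": [0,0.03,0],"spin": 0},
    {"grip": -0.28,"slide": [0,0.03,0],"spin": 0},
    {"grip": -0.28,"slide": [0,0.03,0],"spin": 0},
    {"grip": -0.28,"slide": [0,0.03,0],"spin": 0},
    {"grip": -0.28,"slide": [0,0.018,0],"spin": 0},
    {"grip": -0.28,"slide": [0,0.009,0],"spin": 0},
    {"grip": -0.28,"slide": [0,0,0],"spin": 0},
    {"grip": 1,"slide": [0,0,0],"spin": 0},
    {"grip": 1,"slide": [0,0,0],"spin": 0},
    {"grip": 1,"slide": [0,0,0],"spin": 0},
    {"grip": 1,"slide": [0,0,0],"spin": 0},
    {"grip": 1,"slide": [0,0,0],"spin": 0},
    {"grip": 1,"slide": [0,0,0],"spin": 0},
    {"grip": 1,"slide": [0,0,0],"spin": 0}
  ]
}}

```text
time_s: 15.68
ee_pos: [0.4792, -0.1003, 0.0285]
eef_rot: [-1.571, -0.001, -0.06]
force: [-2.6, -0.0, 6.1]
grip_width: 0.0281
```

Request:
{"method": "step_arm", "body": {
  "plan": [
    {"grip": 1,"slide": [0,-0.01,0],"spin": 0},
    {"grip": 1,"slide": [0,-0.02,0],"spin": 0},
    {"grip": 1,"slide": [0,0,0],"spin": 0},
    {"grip": 1,"slide": [0,0,0],"spin": 0}
  ]
}}

```text
time_s: 16.02
ee_pos: [0.4794, -0.1003, 0.0586]
eef_rot: [-1.571, -0.002, -0.06]
force: [-0.2, 0.7, -3.6]
grip_width: 0.0276
```

Request:
{"method": "step_arm", "body": {
  "plan": [
    {"grip": 1,"slide": [0,-0.03,0],"spin": -1.43},
    {"grip": 1,"slide": [0,-0.03,0],"spin": -1.43},
    {"grip": 1,"slide": [0,-0.03,0],"spin": 0},
    {"grip": 1,"slide": [0.0291,0,0.0121],"spin": 0},
    {"grip": 1,"slide": [0.0291,0,0.0121],"spin": 0},
    {"grip": 1,"slide": [0.0291,0,0.0121],"spin": 0},
    {"grip": 1,"slide": [0.0291,0,0.0121],"spin": 0},
    {"grip": 1,"slide": [0.0291,0,0.0121],"spin": 0},
    {"grip": 1,"slide": [0.0291,0,0.0121],"spin": 0},
    {"grip": 1,"slide": [0,0,0],"spin": 0},
    {"grip": 1,"slide": [0,0,0],"spin": 0},
    {"grip": 1,"slide": [0,0,0],"spin": 0}
  ]
}}

```text
time_s: 17.02
ee_pos: [0.6535, -0.0296, 0.1466]
eef_rot: [-1.571, 0.002, -0.01]
force: [0.3, 0.5, -3.0]
grip_width: 0.0277
```

Run:
```python
from station import get_obs,cams
from h import *
o=get_obs();print(o["time_s"],o["ee_pos"],o["eef_rot"],o["force"])
c=cams.calibration("wrist");a=cams.camera("wrist")
big,c2=crop(a,c,0,0,512,384,1.5);drawrack(big,c2,RDY)
cv2.imwrite("pics/w9.png",big)
```

```text
17.0167 [ 0.65352976 -0.02961805  0.14658793] [-1.57070941  0.00214673 -0.01044708] [ 0.31004524  0.45835694 -3.04023779]
```

View pics/w9.png

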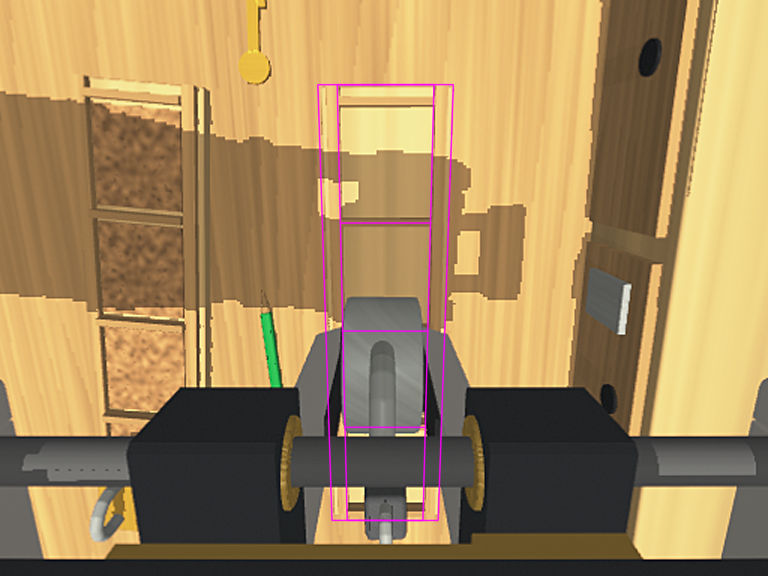

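Aligned over its bay. Lowering.

Request:
{"method": "step_arm", "body": {
  "plan": [
    {"grip": 1,"slide": [0.0005,0.0235,0],"spin": 0},
    {"grip": 1,"slide": [0,0.0235,0],"spin": 0},
    {"grip": 1,"slide": [0,0.0235,0],"spin": 0},
    {"grip": 1,"slide": [0,0.0235,0],"spin": 0},
    {"grip": 1,"slide": [0,0.0195,0],"spin": 0},
    {"grip": 1,"slide": [0,0.003,0],"spin": 0},
    {"grip": 1,"slide": [0,0.001,0],"spin": 0},
    {"grip": 1,"slide": [0,0.0015,0],"spin": 0},
    {"grip": 1,"slide": [0,0,0],"spin": 0},
    {"grip": 1,"slide": [0,0,0],"spin": 0}
  ]
}}

```text
time_s: 17.9
ee_pos: [0.6554, -0.0296, 0.0304]
eef_rot: [-1.571, -0.002, -0.011]
force: [-0.2, -0.6, -2.6]
grip_width: 0.0276
```

Request:
{"method": "step_arm", "body": {
  "plan": [
    {"grip": 1,"slide": [-0.0005,0.0025,0],"spin": 0},
    {"grip": 1,"slide": [0,0.0015,0],"spin": 0},
    {"grip": 1,"slide": [0,0.0005,0],"spin": 0},
    {"grip": 1,"slide": [0,0,0],"spin": 0},
    {"grip": 1,"slide": [0,0,0],"spin": 0}
  ]
}}

```text
time_s: 18.32
ee_pos: [0.6545, -0.0295, 0.0256]
eef_rot: [-1.571, -0.001, -0.01]
force: [-4.3, -0.1, 7.5]
grip_width: 0.0279
```

Request:
{"method": "step_arm", "body": {
  "plan": [
    {"grip": -0.28,"slide": [0,0,0],"spin": 0},
    {"grip": -0.28,"slide": [0,0,0],"spin": 0},
    {"grip": -0.28,"slide": [0,0,0],"spin": 0},
    {"grip": -0.28,"slide": [0,0,0],"spin": 0},
    {"grip": -0.28,"slide": [0,0,0],"spin": 0},
    {"grip": -0.28,"slide": [0,0,0],"spin": 0},
    {"grip": -0.28,"slide": [0,-0.02,0],"spin": 0},
    {"grip": -0.28,"slide": [0,-0.03,0],"spin": 0},
    {"grip": -0.28,"slide": [0,-0.035,0],"spin": 0},
    {"grip": -0.28,"slide": [0,-0.035,0],"spin": 0},
    {"grip": -0.28,"slide": [0,-0.03,0],"spin": 0},
    {"grip": -0.28,"slide": [0,0,0],"spin": 0},
    {"grip": -0.28,"slide": [0,0,0],"spin": 0}
  ]
}}

```text
time_s: 19.4
ee_pos: [0.6549, -0.0295, 0.1761]
eef_rot: [-1.571, -0.003, -0.01]
force: [-0.3, 0.6, -0.6]
grip_width: 0.0601
```

Run:
```python
from station import get_obs,cams
from h import *
o=get_obs();print(o["time_s"],o["ee_pos"],o["eef_rot"],o["force"])
b=cams.camera("side")
cv2.imwrite("pics/s10.png",b)
```

```text
19.4 [ 0.65493054 -0.02953702  0.17611321] [-1.57112591 -0.00323842 -0.01047876] [-0.32169524  0.64473981 -0.62244183]
```

View pics/s10.png

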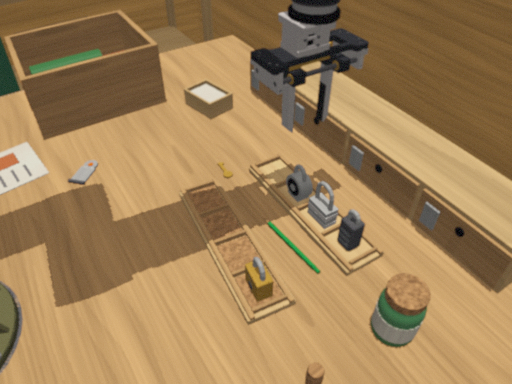

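Round is upright at (300,183). Now the square lock.

Request:
{"method": "step_arm", "body": {
  "plan": [
    {"grip": -0.28,"slide": [-0.0228,0,-0.0182],"spin": 0},
    {"grip": -0.28,"slide": [-0.0228,0,-0.0182],"spin": 0},
    {"grip": -0.28,"slide": [-0.0228,0,-0.0182],"spin": 0},
    {"grip": -0.28,"slide": [-0.0228,0,-0.0182],"spin": 0},
    {"grip": -0.28,"slide": [-0.0228,0,-0.0182],"spin": 0},
    {"grip": -0.28,"slide": [-0.0228,0,-0.0182],"spin": 0},
    {"grip": -0.28,"slide": [-0.0228,0,-0.0182],"spin": 0},
    {"grip": -0.28,"slide": [-0.0228,0,-0.0182],"spin": 0},
    {"grip": -0.28,"slide": [0,0,0],"spin": 3.15},
    {"grip": -0.28,"slide": [0,0,0],"spin": 3.15},
    {"grip": -0.28,"slide": [0,0,0],"spin": 0},
    {"grip": -0.28,"slide": [0,0,0],"spin": 0}
  ]
}}

```text
time_s: 20.45
ee_pos: [0.47, -0.173, 0.1733]
eef_rot: [-1.57, 0.002, -0.119]
force: [0.2, 1.1, 0.7]
grip_width: 0.0603
```

Run:
```python
from station import get_obs,cams
from h import *
o=get_obs();print(o["time_s"],o["ee_pos"],o["eef_rot"],o["force"])
c=cams.calibration("wrist");a=cams.camera("wrist")
big,c2=crop(a,c,150,90,370,300,3.4/1.25);raw=big.copy()
drawlock(big,c2,"square",(.472,-.1735,-.12),.015)
cv2.imwrite("pics/w11.png",big)
```

```text
20.45 [ 0.47001265 -0.17295831  0.17330446] [-1.57017584  0.0019394  -0.11881746] [0.18510098 1.06295133 0.661214  ]
```

View pics/w11.png

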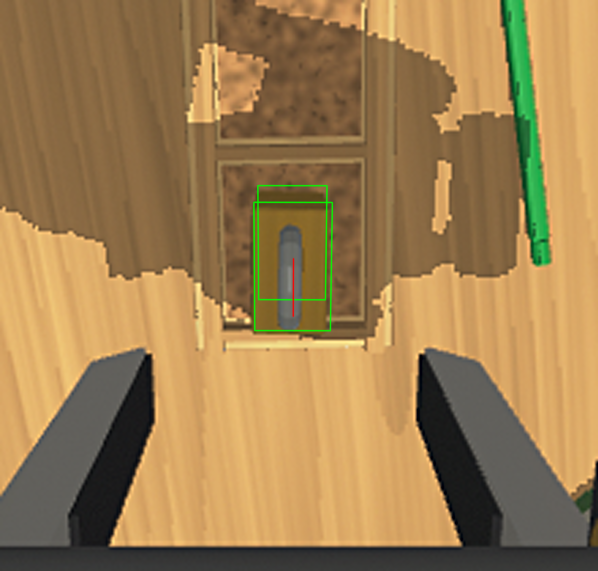

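Request:
{"method": "step_arm", "body": {
  "plan": [
    {"grip": -0.28,"slide": [0.0012,0,-0.001],"spin": 0},
    {"grip": -0.28,"slide": [0,0.03,0],"spin": 0},
    {"grip": -0.28,"slide": [0,0.03,0],"spin": 0},
    {"grip": -0.28,"slide": [0,0.03,0],"spin": 0},
    {"grip": -0.28,"slide": [0,0.03,0],"spin": 0},
    {"grip": -0.28,"slide": [0,0.018,0],"spin": 0},
    {"grip": -0.28,"slide": [0,0.008,0],"spin": 0},
    {"grip": -0.28,"slide": [0,0,0],"spin": 0},
    {"grip": 1,"slide": [0,0,0],"spin": 0},
    {"grip": 1,"slide": [0,0,0],"spin": 0},
    {"grip": 1,"slide": [0,0,0],"spin": 0},
    {"grip": 1,"slide": [0,0,0],"spin": 0},
    {"grip": 1,"slide": [0,0,0],"spin": 0},
    {"grip": 1,"slide": [0,0,0],"spin": 0},
    {"grip": 1,"slide": [0,0,0],"spin": 0}
  ]
}}

```text
time_s: 21.75
ee_pos: [0.4717, -0.1744, 0.029]
eef_rot: [-1.571, -0.001, -0.12]
force: [-2.6, 0.8, 6.3]
grip_width: 0.0279
```

Request:
{"method": "step_arm", "body": {
  "plan": [
    {"grip": 1,"slide": [0,-0.01,0],"spin": 0},
    {"grip": 1,"slide": [0,-0.02,0],"spin": 0},
    {"grip": 1,"slide": [0,0,0],"spin": 0},
    {"grip": 1,"slide": [0,0,0],"spin": 0}
  ]
}}

```text
time_s: 22.08
ee_pos: [0.4719, -0.1745, 0.0591]
eef_rot: [-1.571, -0.002, -0.12]
force: [0.3, 0.5, -3.1]
grip_width: 0.0276
```

Request:
{"method": "step_arm", "body": {
  "plan": [
    {"grip": 1,"slide": [0,-0.03,0],"spin": -2.1},
    {"grip": 1,"slide": [0,-0.03,0],"spin": -2.1},
    {"grip": 1,"slide": [0,-0.03,0],"spin": -2.1},
    {"grip": 1,"slide": [0.0202,0,0.0247],"spin": 0},
    {"grip": 1,"slide": [0.0202,0,0.0247],"spin": 0},
    {"grip": 1,"slide": [0.0202,0,0.0247],"spin": 0},
    {"grip": 1,"slide": [0.0202,0,0.0247],"spin": 0},
    {"grip": 1,"slide": [0.0202,0,0.0247],"spin": 0},
    {"grip": 1,"slide": [0.0202,0,0.0247],"spin": 0},
    {"grip": 1,"slide": [0.0202,0,0.0247],"spin": 0},
    {"grip": 1,"slide": [0.0202,0,0.0247],"spin": 0},
    {"grip": 1,"slide": [0.0202,0,0.0247],"spin": 0},
    {"grip": 1,"slide": [0,0,0],"spin": 0},
    {"grip": 1,"slide": [0,0,0],"spin": 0},
    {"grip": 1,"slide": [0,0,0],"spin": 0}
  ]
}}

```text
time_s: 23.33
ee_pos: [0.655, 0.0458, 0.1471]
eef_rot: [-1.571, 0.002, -0.01]
force: [-0.3, 0.6, -2.9]
grip_width: 0.0279
```

Run:
```python
from station import get_obs,cams
from h import *
o=get_obs();print(o["time_s"],o["ee_pos"],o["eef_rot"],o["force"])
c=cams.calibration("wrist");a=cams.camera("wrist")
big,c2=crop(a,c,0,0,512,384,1.5);drawrack(big,c2,RDY)
cv2.imwrite("pics/w12.png",big)
```

```text
23.3333 [0.65503545 0.04577574 0.14708804] [-1.5710278   0.00195083 -0.01042897] [-0.3469995   0.57768514 -2.86668052]
```

View pics/w12.png

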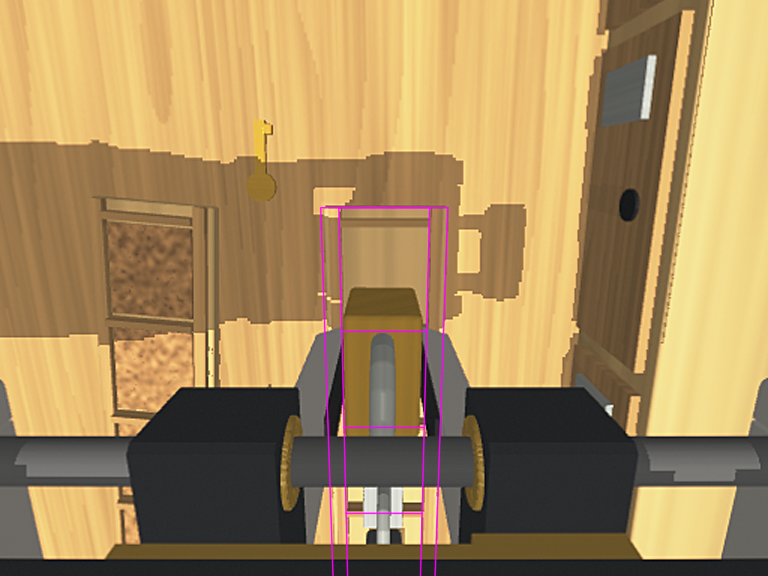

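Aligned over the left bay. Lowering.

Request:
{"method": "step_arm", "body": {
  "plan": [
    {"grip": 1,"slide": [-0.0005,0.0235,0],"spin": 0},
    {"grip": 1,"slide": [0,0.0235,0],"spin": 0},
    {"grip": 1,"slide": [0,0.0235,0],"spin": 0},
    {"grip": 1,"slide": [0,0.0235,0],"spin": 0},
    {"grip": 1,"slide": [0,0.0195,0],"spin": 0},
    {"grip": 1,"slide": [0,0.003,0],"spin": 0},
    {"grip": 1,"slide": [0,0.001,0],"spin": 0},
    {"grip": 1,"slide": [0,0.0015,0],"spin": 0},
    {"grip": 1,"slide": [0,0,0],"spin": 0},
    {"grip": 1,"slide": [0,0,0],"spin": 0}
  ]
}}

```text
time_s: 24.22
ee_pos: [0.6557, 0.046, 0.0308]
eef_rot: [-1.571, -0.002, -0.011]
force: [0.0, -0.3, -2.5]
grip_width: 0.0282
```

Request:
{"method": "step_arm", "body": {
  "plan": [
    {"grip": 1,"slide": [-0.0005,0.0025,0],"spin": 0},
    {"grip": 1,"slide": [0,0.0015,0],"spin": 0},
    {"grip": 1,"slide": [0,0.0005,0],"spin": 0},
    {"grip": 1,"slide": [0,0,0],"spin": 0},
    {"grip": 1,"slide": [0,0,0],"spin": 0}
  ]
}}

```text
time_s: 24.63
ee_pos: [0.6548, 0.0461, 0.0261]
eef_rot: [-1.571, -0.001, -0.01]
force: [-4.5, -0.5, 6.0]
grip_width: 0.0279
```

It has touched down. Releasing, rising and backing away so the cameras see everything.

Request:
{"method": "step_arm", "body": {
  "plan": [
    {"grip": -0.28,"slide": [0,0,0],"spin": 0},
    {"grip": -0.28,"slide": [0,0,0],"spin": 0},
    {"grip": -0.28,"slide": [0,0,0],"spin": 0},
    {"grip": -0.28,"slide": [0,0,0],"spin": 0},
    {"grip": -0.28,"slide": [0,0,0],"spin": 0},
    {"grip": -0.28,"slide": [0,0,0],"spin": 0},
    {"grip": -0.28,"slide": [0,-0.02,0],"spin": 0},
    {"grip": -0.28,"slide": [0,-0.03,0],"spin": 0},
    {"grip": -0.28,"slide": [0,-0.035,0],"spin": 0},
    {"grip": -0.28,"slide": [0,-0.035,0],"spin": 0},
    {"grip": -0.28,"slide": [0,-0.03,0],"spin": 0},
    {"grip": -0.28,"slide": [0,-0.03,0],"spin": 0},
    {"grip": -0.28,"slide": [0,0,0],"spin": 0}
  ]
}}

```text
time_s: 25.72
ee_pos: [0.6564, 0.0462, 0.2119]
eef_rot: [-1.571, -0.009, -0.01]
force: [0.6, 0.3, 1.7]
grip_width: 0.0604
```

Request:
{"method": "step_arm", "body": {
  "plan": [
    {"grip": -0.28,"slide": [-0.02,0,0.03],"spin": 0},
    {"grip": -0.28,"slide": [-0.02,0,0.03],"spin": 0},
    {"grip": -0.28,"slide": [-0.02,0,0.03],"spin": 0},
    {"grip": -0.28,"slide": [-0.02,0,0.03],"spin": 0},
    {"grip": -0.28,"slide": [-0.02,0,0.03],"spin": 0},
    {"grip": -0.28,"slide": [-0.02,0,0.03],"spin": 0},
    {"grip": -0.28,"slide": [-0.02,0,0.03],"spin": 0},
    {"grip": -0.28,"slide": [-0.02,0,0.03],"spin": 0},
    {"grip": -0.28,"slide": [-0.02,0,0.03],"spin": 0},
    {"grip": -0.28,"slide": [-0.02,0,0.03],"spin": 0},
    {"grip": -0.28,"slide": [0,0,0],"spin": 0},
    {"grip": -0.28,"slide": [0,0,0],"spin": 0}
  ]
}}

```text
time_s: 26.72
ee_pos: [0.4568, 0.3494, 0.2046]
eef_rot: [-1.571, 0.0, -0.008]
force: [0.2, -0.9, -0.5]
grip_width: 0.0605
```

Run:
```python
from station import get_obs,cams
from h import *
o=get_obs();print(o["time_s"],o["ee_pos"],o["force"])
t=cams.camera("top");s=cams.camera("side")
c=cams.calibration("top")
big,c2=crop(t,c,150,100,410,300,3)
for n,y in(("square",.1125),("round",.0375),("long",-.0375),("dial",-.1125)):
    q=rt(RDY,[[0,y,0]])[0];drawlock(big,c2,n,(q[0],q[1],RDY[2]),.012)
cv2.imwrite("pics/tF.png",big);cv2.imwrite("pics/sF.png",cv2.resize(s,None,fx=1.5,fy=1.5))
```

```text
26.7167 [0.45679906 0.34937876 0.20464068] [ 0.17031819 -0.88536461 -0.46409296]
```

View pics/tF.png

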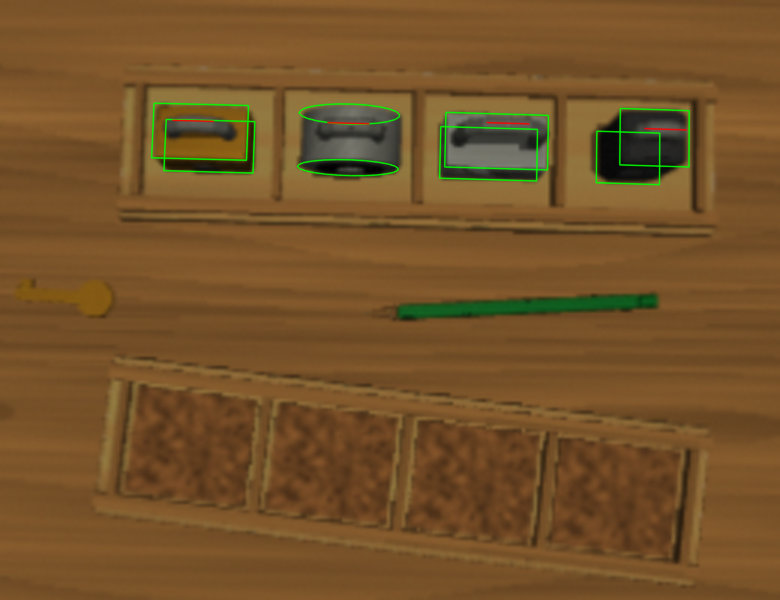

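View pics/sF.png

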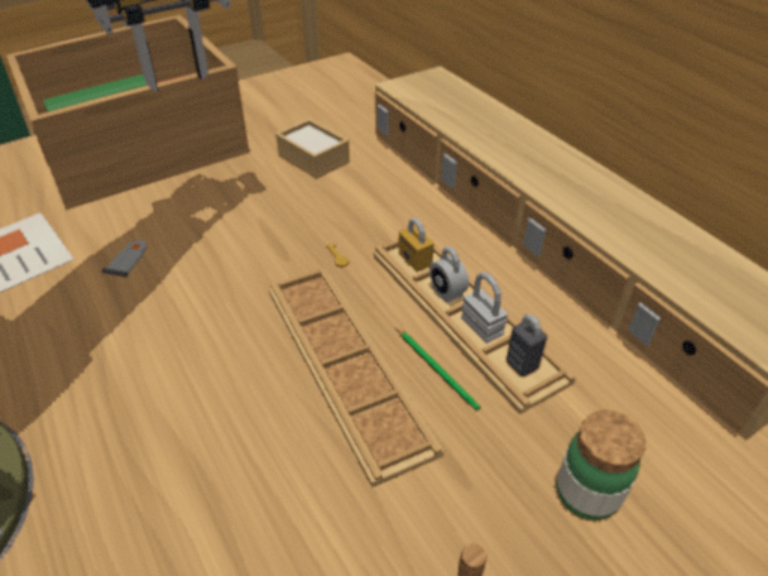

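All four stand upright in their own bays of the ready rack. From left to right they are square (200,138), round (350,142), long (492,148) and dial (645,145). The key and pencil have not moved. Handing in.

```bash
python3 -c "
from station import hand_in;print(hand_in())"
```

```text
the job is handed in; nothing more can be done
None
```

All four padlocks are in the ready rack in reverse order, and I handed the job in at about 27 s of the 96 s allowed. The return rack read dial, long, round, square from left to right. The ready rack now reads square, round, long, dial.

- **Placement:** the last top and side pictures show each padlock upright on the floor of its own bay. Each is within a few millimetres of the bay centre and clear of the dividers.
- **Surroundings:** in those pictures the return rack is empty and the key, pencil, jar and other things look unmoved. The gripper was well clear, reading about 1 N.
- **Forces:** each padlock was set down with a light touch, with at most about 8 N on the wrist in any reading. That is far below the limits.
- **Disagreements:** the top and wrist cameras differed by about 2 mm on the return rack, within the stated calibration. The arm stopped about 4–6 mm higher than I aimed on each set-down, so I added small extra steps until it touched. No check failed.

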